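Draw the copper electrode out of the slotted bar box

ROBOT

A 6-joint arm with a two-finger parallel gripper is mounted at the origin on a cart in front of the work surface, level with it; the furniture and walls round the work are solid. World frame = base frame: x ahead of the robot, y to its left, z up, the work surface at z = 0. Lengths are in m, angles in rad, forces in N, time in s.
With the tool pointing down it reaches from about 0.25 to 0.725 m from the base axis. Payload 4 kg.
Tool frame: the origin (TCP) lies at the very end of the fingers, on their centre line; the grasp point (between the pads) lies 19 mm behind it; z points along the fingers, y is the line along which they close (so a half turn about z gives the same grasp; the last joint's range is limited). The gripper opens to 85 mm and grips with 20 to 120 N. Pads are 22 mm wide; open, the fingers measure 114 mm over their backs; the gripper's body (76 mm by 85 mm) begins 54 mm behind the grasp point. The pads swing forward as they close: fully open they stand 13 mm farther back than shut.
Start: joints at [-1.175, 0.241, 0.005, 1.335, 0, 1.571], TCP at [0.193, -0.461, 0.231] pointing down, gripper open.
Joint ranges: [-2.72, 2.72], [-1.05, 1.87], [-1.09, 1.28], [-1.99, 2.15], [-1.42, 1.44], [-3.14, 3.14]. Speed limits (rad/s): [2.79, 2.79, 3.14, 3.14, 3.14, 3.14].

INTERFACE

Orientations are given as a rotation vector (axis times angle).
In Python, from workcell import env, eyes, workorder gives the robot as it stands.
- The arm moves only by the shell command python3 -m crank 'ROWS' [OPENING] [FORCE]. ROWS is JSON, a list of rows, each an object of numbers: "tx", "ty", "tz": the shift along the tool's x, y, z as a fraction of full scale; "ax", "ay", "az": the turn, a rotation vector about the tool's x, y, z as a fraction of full scale. A call has 1 to 10 rows; each row is the pose to reach, as a shift and turn from the pose commanded when the call began, along the tool's axes at that moment, turning the shorter way round; what a row does not reach only later rows make up. Full scale, the value 1, is 250 mm for a shift and pi rad for a turn. A row lasts 1/8 s, in which the tool goes at most 62.5 mm and 10.7 degrees, less where a joint would pass 70% of its speed; a pose out of reach is approached as far as the arm can. A call with a number of a shift or a turn outside -1 to 1 is refused whole. A call with a gripper value outside its range is refused whole. OPENING is the gripper command: -1 is fully open, 1 is shut, values between are in proportion, set as the call begins (- or left out, the last holds). The fingers move at their own pace and stop on an object; FORCE is the grip in N (left out, the last holds). Time passes only in rows, so rows that repeat a pose let the fingers close. It gives the time, the measured TCP pose, the force, the opening and the grip force at its end, in the units of the state.
- env.observe(): the state, without advancing time (a new reading comes with each control period).
- eyes.grab_frame(name): name is "scene" or "top"; returns the picture (420x560x3 uint8, red, green, blue); there is no depth.
- eyes.camera_info(name): a dict with "mtx" (3x3 intrinsics, pixels), "xyz" and "rotation" of the camera in the world. Camera axes: x right, y down, z forward; pixel columns grow to the right and rows downward; lengths in m; the calibration is good to about 2 mm. A picture is of the moment at which its call begins. camera_info takes no time and is no camera call.
- workorder.job_done(): hands the job in; it is judged then, once.
The state is a dict: "time_s": time; "joint_positions": joint angles; "dq": joint speeds; "tau": joint torques, N m; "tcp_pos": TCP position; "tool_rot": TCP orientation; "ft_force": force on the tool from outside, world axes, zero at the start; "wrist_torque": the same for the moment, N m; "width": opening from 0.0 (shut) to 1.0 (fully open); "grasp_force": force on a finger pad.
Only numpy, scipy, OpenCV 4.12 (cv2) and the standard library are available. Lean on these libraries where they do the work, as an engineer would, in place of code of your own. Each camera call takes 0.05 s, during which the arm holds its last target. There are 200 camera calls.

TASK

Take the copper bar out of the blue covered bar box: grip its protruding end, tilt that end up over the box's grey front lip, draw the bar out through its slot, and lay it lengthwise across both blue ribs of the white drying tray, roughly centred. Leave the dark grey bar where it is in its slot.

Things in the scene. Friction and masses are not known exactly. Their poses are not given: they have to be found in the camera images.
- bar_box: Fixed blue box, clear cover. Origin at bench height under the outer face of its slotted wall, midway between slots; +y points out of the slots. Box y -145 to 0, x +-95, top z 104 mm. Slots at x -45 and +45, 24 wide, open from z 40 (sill, level with inner floor) to 92; wall 6 thick. Inside, a keeper rod at y -105, underside z 58, stops level lifting. Grey base y 0 to 101, 6 thick: 34 mm clear under bars
- lip_top (a point): Middle of the top edge of the box's upright grey front lip: 98 mm out from the slotted wall, z 60 mm, 200 mm long, 6 mm thick, axes as the box. It stands 10 mm above the bars, so a bar cannot be pulled straight out: tilt its outer end up 5 to 15 degrees about its inner end (11 is good), then draw it along its own length over the lip
- copper_bar: Loose copper-coloured bar, 14 mm wide (x), 210 long (y), 10 high (z), about 0.09 kg; origin at its centre, +y to its outer end. It starts in either slot, level on floor and sill (z 40 to 50 mm), about 125 mm inside and 85 mm outside the wall (within 4 mm), its outer end some 10 mm short of the lip. Grip it across its width about 70 mm from its centre toward the outer end
- grey_bar: Loose dark grey steel bar of the same size and axes in the other slot; it must stay there
- drying_tray: Fixed white tray, 140 mm (x) by 280 mm (y), rim 10 mm high, floor 4 mm; origin at bench height under its centre, long axis y. Two blue ribs cross it along x at y = -35 and +35 mm, 126 mm long, 10 mm wide, tops at z = 26 mm. A bar lying on both ribs along y (either way round) has its centre at z = 31 mm

How it is judged:
By the outcome, as a careful person would: the job done as asked, in the order asked, and still so for the second after the job is handed in, with the robot touching nothing.
It also fails if it takes over 45 s, if anything falls off the work surface, if the arm or the gripper's body presses on something with over 40 N, if the wrist force passes 120 N, or if a joint passes its speed limit or range.

## Working session

There is one attempt and no reset: what is moved stays moved. The work goes in short steps, Python scripts to look and compute and a shell command to move; the robot and the scene stay as the last step left them, time stands still between calls to the robot, and variables do not carry over. Pictures are saved under pics/ and viewed, at most 10 in all, crops included, and the job is handed in when it is done.

```bash
mkdir -p pics; ls; python3 - <<'E'
from workcell import env, eyes
import cv2, numpy as np
s=env.observe(); print({k:np.round(v,3).tolist() for k,v in s.items()})
for n in("scene","top"):
    f=eyes.grab_frame(n); cv2.imwrite(f"pics/{n}0.png",f[:,:,::-1])
    i=eyes.camera_info(n); print(n,np.round(i["mtx"],1).tolist(),np.round(i["xyz"],3),np.round(i["rotation"],3).tolist())
a=cv2.imread("pics/top0.png"); cv2.imwrite("pics/top0b.png",cv2.resize(a,(800,600)))
E
```

```text
pics
{'time_s': 0.0, 'joint_positions': [-1.175, 0.241, 0.004, 1.335, -0.0, 1.571], 'dq': [-0.0, 0.002, -0.001, -0.001, -0.0, -0.001], 'tau': [0.0, -37.232, 25.241, 0.017, 0.0, 0.0], 'tcp_pos': [0.193, -0.461, 0.23], 'tool_rot': [-3.078, -0.617, 0.001], 'ft_force': [-0.925, 0.125, -0.256], 'wrist_torque': [0.019, -0.019, 0.008], 'grasp_force': 0.0, 'width': 1.0}
scene [[471.9, 0.0, 281.7], [0.0, 471.9, 205.3], [0.0, 0.0, 1.0]] [-0.047  0.373  0.558] [-1.285, 2.072, -1.091]
top [[475.5, 0.0, 279.4], [0.0, 475.5, 214.0], [0.0, 0.0, 1.0]] [0.406 0.027 1.003] [-2.159, 2.111, -0.142]
```

View pics/top0b.png

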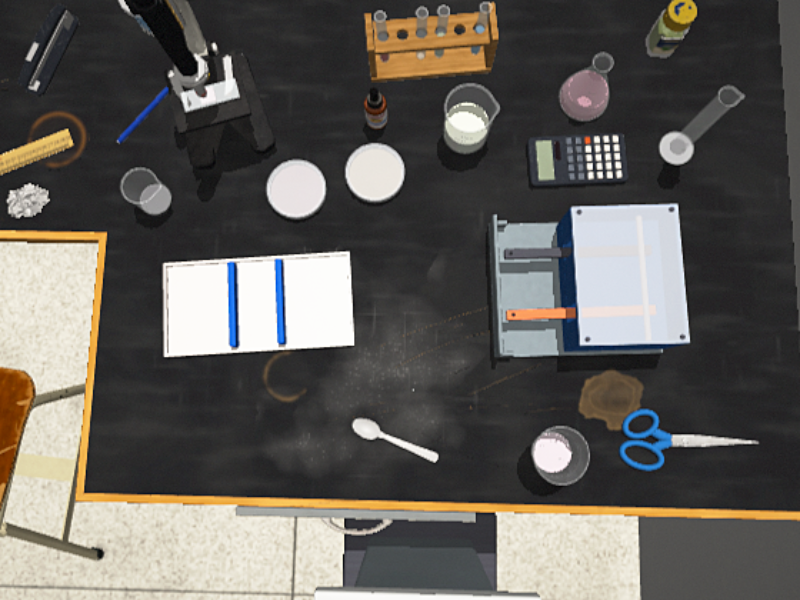

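View pics/scene0.png

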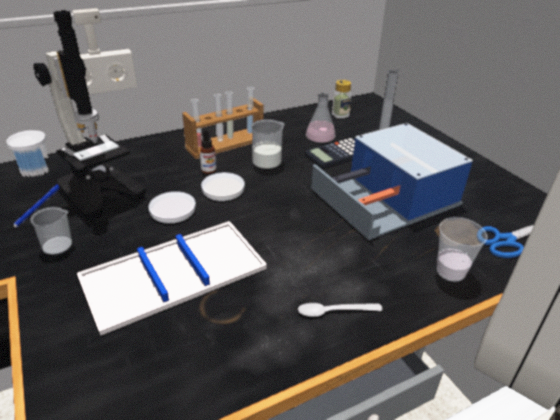

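The top view shows the copper bar in the slot nearer the robot, running from about (505,314) to (575,313) outside the wall. The grey bar is at (505,253), the lip at x≈495, and the tray has corners (163,263), (350,252), (354,345) and (165,356). The scene view agrees. I'll enlarge both regions next.

```bash
python3 - <<'E'
import cv2
a=cv2.imread("pics/top0.png")
cv2.imwrite("pics/cbox.png",cv2.resize(a[140:260,335:495],(800,600),interpolation=cv2.INTER_CUBIC))
cv2.imwrite("pics/ctray.png",cv2.resize(a[160:270,105:255],(750,550),interpolation=cv2.INTER_CUBIC))
E
```

```text
(no output)
```

View pics/cbox.png

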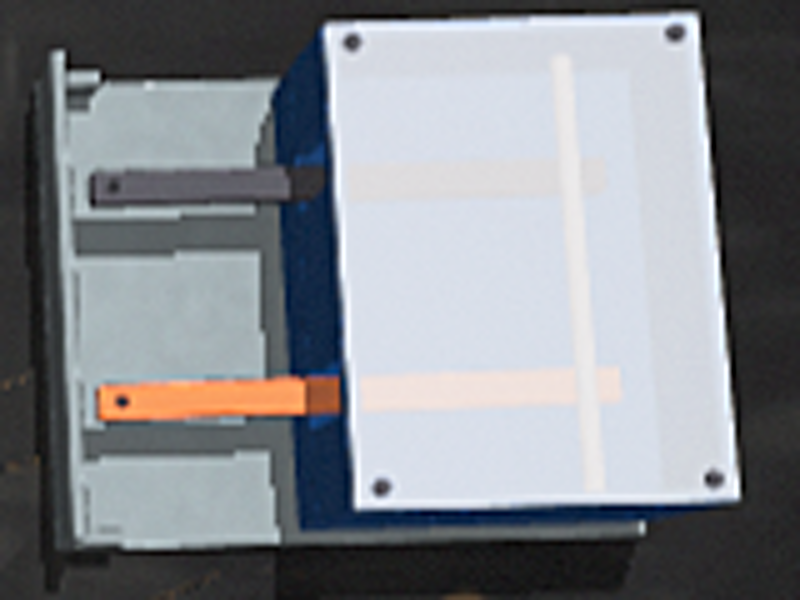

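View pics/ctray.png

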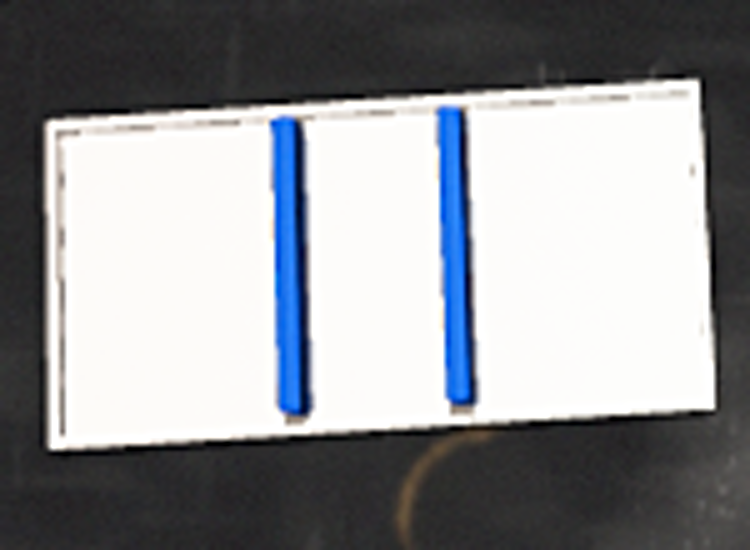

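The box crop gives the cover corners, the lip top line (60,50)–(68,549) and the copper bar's mid line from (97,402) to (620,385). The tray crop gives rib mid lines (285,118)–(293,413) and (451,108)–(460,403). Next I'll turn these into world positions.

```bash
cat > h.py <<'E'
import numpy as np
from scipy.spatial.transform import Rotation as R
from workcell import env, eyes
def px(cam,uv,z):
    i=eyes.camera_info(cam); K=np.array(i["mtx"]); r=np.array(i["rotation"])
    Rm=R.from_rotvec(r).as_matrix() if r.size==3 else r
    d=(Rm@np.linalg.inv(K)@np.c_[np.atleast_2d(uv),np.ones(len(np.atleast_2d(uv)))].T).T
    c=np.array(i["xyz"]); return c+d*((z-c[2])/d[:,2])[:,None]
def crop(uv,off,s=5): return (np.array(uv,float)+.5)/s-.5+np.array(off)
def rel(p,Rt):
    s=env.observe(); R0=R.from_rotvec(s["tool_rot"])
    t=R0.inv().apply(np.array(p)-s["tcp_pos"])/.25; a=(R0.inv()*Rt).as_rotvec()/np.pi
    print("t",np.round(t,4),"a",np.round(a,4))
E
python3 - <<'E'
from h import *
np.set_printoptions(precision=4,suppress=True)
B=(335,140);T=(105,160)
cov=px("top",crop([(325,22),(697,13),(741,498),(355,510)],B),.104)
print("cover",cov[:,:2].tolist(), [np.linalg.norm(cov[i]-cov[i-1]) for i in range(4)])
lip=px("top",crop([(60,50),(68,549)],B),.060); print("lip",lip,np.linalg.norm(lip[0]-lip[1]))
cb=px("top",crop([(97,402),(338,394.5),(620,385)],B),.050);print("cu",cb,np.linalg.norm(cb[0]-cb[2]))
gb=px("top",crop([(90,189),(606,174)],B),.050);print("grey",gb,np.linalg.norm(gb[0]-gb[1]))
tr=px("top",crop([(46,120),(698,80),(716,410),(50,450)],T),.010);print("tray",tr[:,:2],[np.linalg.norm(tr[i]-tr[i-1]) for i in range(4)],tr.mean(0))
rb=px("top",crop([(285,118),(293,413),(451,108),(460,403)],T),.026);print("ribs",rb,rb.mean(0))
for n,v in (("cov0-3",cov[0]-cov[3]),("cov1-2",cov[1]-cov[2]),("lip",lip[0]-lip[1]),("rib1",rb[0]-rb[1]),("rib2",rb[2]-rb[3]),("tr1",tr[0]-tr[3]),("tr2",tr[1]-tr[2])): print(n,np.degrees(np.arctan2(v[1],v[0])))
for n,v in (("cu",cb[0]-cb[2]),("grey",gb[0]-gb[1]),("covtop",cov[0]-cov[1]),("covbot",cov[3]-cov[2]),("trt",tr[0]-tr[1]),("trb",tr[3]-tr[2])): print(n,np.degrees(np.arctan2(v[1],v[0]))-90)
print(R.from_rotvec(env.observe()["tool_rot"]).as_matrix())
E
```

```text
cover [[0.6846038711842426, -0.18710794495262686], [0.6909731819977023, -0.33124041736810894], [0.5018747977230247, -0.34067221478353515], [0.49409554239339804, -0.19572316680625365]] [np.float64(0.19070302930543012), np.float64(0.14427313583906798), np.float64(0.1893334564671001), np.float64(0.14515764989487734)]
lip [[ 0.6844 -0.0895  0.06  ]
 [ 0.4804 -0.0932  0.06  ]] 0.20398323553818806
cu [[ 0.5408 -0.1061  0.05  ]
 [ 0.546  -0.203   0.05  ]
 [ 0.5523 -0.3162  0.05  ]] 0.21040872605618943
grey [[ 0.6288 -0.1032  0.05  ]
 [ 0.6393 -0.3133  0.05  ]] 0.21038582446038598
tray [[0.6142 0.4023]
 [0.6374 0.1229]
 [0.496  0.1104]
 [0.4729 0.3898]] [np.float64(0.1418905240615505), np.float64(0.28036894771134807), np.float64(0.14199809685107934), np.float64(0.28036330604463433)] [0.5551 0.2564 0.01  ]
ribs [[0.6138 0.295  0.026 ]
 [0.4894 0.2841 0.026 ]
 [0.6195 0.2251 0.026 ]
 [0.4951 0.2151 0.026 ]] [0.5544 0.2548 0.026 ]
cov0-3 2.589281931504823
cov1-2 2.8554168754661107
lip 1.038605584715019
rib1 5.0243756672263995
rib2 4.609353166058047
tr1 5.053637145915745
tr2 5.051120961551342
cu 3.1232800952246578
grey 2.865328456134776
covtop 2.530292791451828
covbot 3.072053943087127
trt 4.748153842105268
trb 4.726163530363223
[[ 0.9227  0.3855 -0.0007]
 [ 0.3855 -0.9227  0.0017]
 [ 0.     -0.0018 -1.    ]]
```

```bash
cat >> h.py <<'E'
yb=np.radians(2.9); yt=np.radians(4.85)
def pose(yaw,tilt=0):  # tool x along bar +y, z down, then outer end up by tilt (about bar -> world)
    c,s=np.cos(yaw),np.sin(yaw); X=np.array([-s,c,0]); Z=np.array([0,0,-1.]); Y=np.cross(Z,X)
    axis=np.cross(X,[0,0,1.])  # turns X toward +z
    return R.from_rotvec(axis*tilt)*R.from_matrix(np.c_[X,Y,Z])
cu=np.array([.5466,-.2110,.045]); ub=np.array([-np.sin(yb),np.cos(yb),0]); G=cu+.072*ub
tr=np.array([.5547,.2556,.031]); ut=np.array([-np.sin(yt),np.cos(yt),0])
E
python3 - <<'E'
from h import *
p=G.copy(); p[2]=.20; print(G); rel(p,pose(yb)); rel((p+env.observe()["tcp_pos"])/2,pose(yb))
E
```

```text
[ 0.54295731 -0.13909221  0.045     ]
t [ 1.7894 -0.6469  0.1233] a [-0.0005 -0.0004 -0.3901]
t [ 0.8947 -0.3235  0.0616] a [-0.0005 -0.0004 -0.3901]
```

```bash
python3 -m crank '[{"tx":0.9,"ty":-0.32,"tz":0,"az":-0.39},{"tx":0.9,"ty":-0.32,"tz":0,"az":-0.39},{"tx":0.9,"ty":-0.32,"tz":0,"az":-0.39},{"tx":0.9,"ty":-0.32,"tz":0,"az":-0.39},{"tx":0.9,"ty":-0.32,"tz":0,"az":-0.39},{"tx":0.9,"ty":-0.32,"tz":0,"az":-0.39},{"tx":0.9,"ty":-0.32,"tz":0,"az":-0.39},{"tx":0.9,"ty":-0.32,"tz":0,"az":-0.39}]' -0.3 60
python3 - <<'E'
from h import *
p=G.copy(); p[2]=.20; rel(p,pose(yb))
E
```

```text
t [ 1.7894 -0.6469  0.1233] a [-0.0005 -0.0004 -0.3901]$[0]: bad value
```

```bash
python3 -m crank '[{"tx":0.9,"ty":-0.32,"tz":0.0,"ax":0.0,"ay":0.0,"az":-0.39},{"tx":0.9,"ty":-0.32,"tz":0.0,"ax":0.0,"ay":0.0,"az":-0.39},{"tx":0.9,"ty":-0.32,"tz":0.0,"ax":0.0,"ay":0.0,"az":-0.39},{"tx":0.9,"ty":-0.32,"tz":0.0,"ax":0.0,"ay":0.0,"az":-0.39},{"tx":0.9,"ty":-0.32,"tz":0.0,"ax":0.0,"ay":0.0,"az":-0.39},{"tx":0.9,"ty":-0.32,"tz":0.0,"ax":0.0,"ay":0.0,"az":-0.39},{"tx":0.9,"ty":-0.32,"tz":0.0,"ax":0.0,"ay":0.0,"az":-0.39},{"tx":0.9,"ty":-0.32,"tz":0.0,"ax":0.0,"ay":0.0,"az":-0.39}]' -0.3 60
python3 - <<'E'
from h import *
p=G.copy(); p[2]=.20; rel(p,pose(yb))
E
```

```text
time_s: 1.1
tcp_pos: [0.3693, -0.3005, 0.2309]
tool_rot: [-2.165, -2.275, 0.0]
ft_force: [0.3, 0.2, -1.2]
width: 0.654
grasp_force: 0.0
t [0.6105 0.7255 0.1233] a [-0.0003 -0.0002 -0.0004]
```

```bash
python3 -m crank '[{"tx":0.61,"ty":0.725,"tz":0.1,"ax":0.0,"ay":0.0,"az":0.0},{"tx":0.61,"ty":0.725,"tz":0.1,"ax":0.0,"ay":0.0,"az":0.0},{"tx":0.61,"ty":0.725,"tz":0.1,"ax":0.0,"ay":0.0,"az":0.0},{"tx":0.61,"ty":0.725,"tz":0.12,"ax":0.0,"ay":0.0,"az":0.0},{"tx":0.61,"ty":0.725,"tz":0.12,"ax":0.0,"ay":0.0,"az":0.0},{"tx":0.61,"ty":0.725,"tz":0.12,"ax":0.0,"ay":0.0,"az":0.0}]'
python3 - <<'E'
from h import *
import cv2
p=G.copy(); p[2]=.026; rel(p,pose(yb))
f=eyes.grab_frame("scene")[90:270,270:510]; cv2.imwrite("pics/s1.png",cv2.resize(f[:,:,::-1],(800,600),interpolation=cv2.INTER_CUBIC))
E
```

```text
time_s: 1.85
tcp_pos: [0.5424, -0.1394, 0.2008]
tool_rot: [-2.165, -2.275, 0.002]
ft_force: [-0.2, -0.0, 0.2]
width: 0.654
grasp_force: 0.0
t [0.0011 0.0035 0.6993] a [-0.0005 -0.     -0.0003]
```

View pics/s1.png

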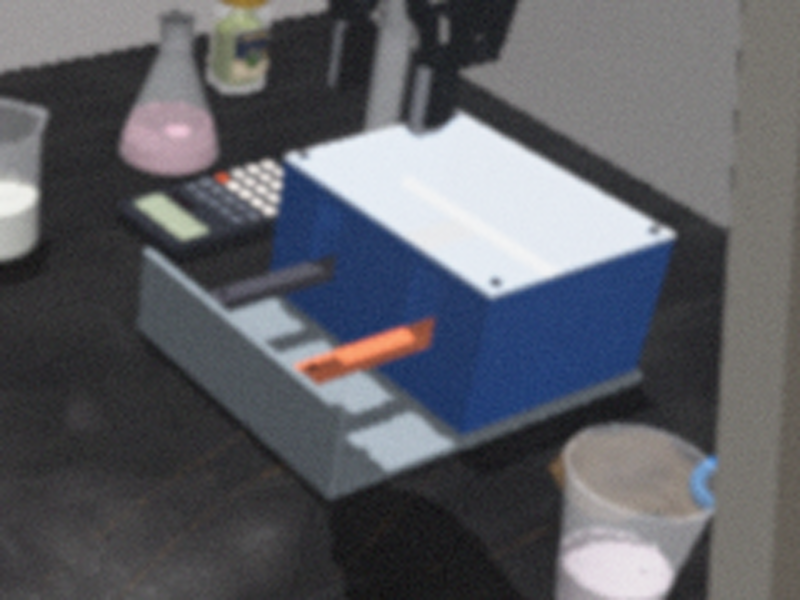

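The crop shows the open fingers above the copper bar, with tips at about (345,85) and (425,125). The copper's outer end is at about (310,368), and both bars are undisturbed. I'll check the bar's pose against this second camera, then descend.

```bash
python3 - <<'E'
from h import *
for u in ((310,365),(425,325)): print(px("scene",np.array(u)*.3+[270,90],.05))
E
python3 -m crank '[{"tx":0.0,"ty":0.003,"tz":0.25,"ax":0.0,"ay":0.0,"az":0.0},{"tx":0.0,"ty":0.003,"tz":0.45,"ax":0.0,"ay":0.0,"az":0.0},{"tx":0.0,"ty":0.003,"tz":0.55,"ax":0.0,"ay":0.0,"az":0.0},{"tx":0.0,"ty":0.003,"tz":0.62,"ax":0.0,"ay":0.0,"az":0.0},{"tx":0.0,"ty":0.003,"tz":0.66,"ax":0.0,"ay":0.0,"az":0.0},{"tx":0.0,"ty":0.003,"tz":0.7,"ax":0.0,"ay":0.0,"az":0.0},{"tx":0.0,"ty":0.003,"tz":0.7,"ax":0.0,"ay":0.0,"az":0.0}]'
```

```text
[[ 0.54200278 -0.11299368  0.05      ]]
[[ 0.54753945 -0.20022192  0.05      ]]
time_s: 2.78
tcp_pos: [0.5432, -0.1397, 0.0261]
tool_rot: [-2.166, -2.275, 0.0]
ft_force: [-1.5, -0.4, 0.4]
width: 0.648
grasp_force: 0.0
```

```bash
python3 -m crank '[{"tx":0.0,"ty":0.0,"tz":0.0,"ax":0.0,"ay":0.0,"az":0.0},{"tx":0.0,"ty":0.0,"tz":0.0,"ax":0.0,"ay":0.0,"az":0.0},{"tx":0.0,"ty":0.0,"tz":0.0,"ax":0.0,"ay":0.0,"az":0.0},{"tx":0.0,"ty":0.0,"tz":0.0,"ax":0.0,"ay":0.0,"az":0.0},{"tx":0.0,"ty":0.0,"tz":0.0,"ax":0.0,"ay":0.0,"az":0.0},{"tx":0.0,"ty":0.0,"tz":0.0,"ax":0.0,"ay":0.0,"az":0.0}]' 1 60
python3 - <<'E'
from h import *
s=env.observe(); P0=np.array(s["tcp_pos"]); 
piv=cu-.105*ub; piv[2]=.040
for d in (4,8,11):
    a=np.radians(d); ax=np.cross(ub,[0,0,1.]); Q=R.from_rotvec(ax*a)
    p=piv+Q.apply(P0-piv)+[0,0,.001]; print(d,p); rel(p,Q*R.from_rotvec(s["tool_rot"]))
E
```

```text
time_s: 3.52
tcp_pos: [0.5441, -0.1393, 0.0266]
tool_rot: [2.164, 2.276, 0.001]
ft_force: [1.0, 0.0, 3.0]
width: 0.151
grasp_force: 59.0
4 [ 0.54408413 -0.13883672  0.03999496]
t [ 0.002   0.0001 -0.0534] a [0.     0.0222 0.    ]
8 [ 0.54410242 -0.13919779  0.05235813]
t [ 5.000e-04  1.000e-04 -1.029e-01] a [0.     0.0444 0.    ]
11 [ 0.54414476 -0.14003351  0.06159747]
t [-2.800e-03  1.000e-04 -1.398e-01] a [0.     0.0611 0.0001]
```

```bash
python3 -m crank '[{"tx":0.001,"ty":0.0,"tz":-0.028,"ax":0.0,"ay":0.011,"az":0.0},{"tx":0.002,"ty":0.0,"tz":-0.053,"ax":0.0,"ay":0.022,"az":0.0},{"tx":0.001,"ty":0.0,"tz":-0.078,"ax":0.0,"ay":0.033,"az":0.0},{"tx":0.0,"ty":0.0,"tz":-0.103,"ax":0.0,"ay":0.044,"az":0.0},{"tx":-0.001,"ty":0.0,"tz":-0.122,"ax":0.0,"ay":0.053,"az":0.0},{"tx":-0.003,"ty":0.0,"tz":-0.14,"ax":0.0,"ay":0.061,"az":0.0},{"tx":-0.003,"ty":0.0,"tz":-0.14,"ax":0.0,"ay":0.061,"az":0.0}]'
python3 - <<'E'
from h import *
import cv2
print(env.observe()["wrist_torque"], np.degrees(np.arcsin(R.from_rotvec(env.observe()["tool_rot"]).as_matrix()[2,0])))
f=eyes.grab_frame("scene")[90:270,270:510]; cv2.imwrite("pics/s2.png",cv2.resize(f[:,:,::-1],(800,600),interpolation=cv2.INTER_CUBIC))
E
```

```text
time_s: 4.4
tcp_pos: [0.5439, -0.1407, 0.0615]
tool_rot: [-2.066, -2.17, -0.199]
ft_force: [0.8, 0.9, -0.3]
width: 0.151
grasp_force: 58.5
[-0.16036503 -0.03193463  0.06189587] 10.994472550336182
```

View pics/s2.png

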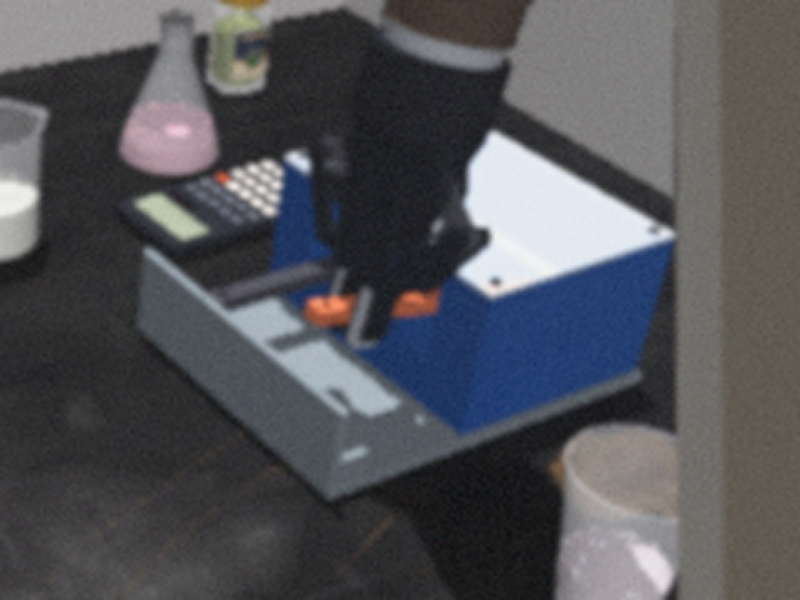

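The bar is held and tilted about 11°, with its outer end at (320,312) above the lip line. The grey bar hasn't moved and forces are near zero. Now I'll draw it out along its own length.

```bash
python3 -m crank '[{"tx":0.06,"ty":0.0,"tz":0.0,"ax":0.0,"ay":0.0,"az":0.0},{"tx":0.16,"ty":0.0,"tz":0.0,"ax":0.0,"ay":0.0,"az":0.0},{"tx":0.28,"ty":0.0,"tz":0.0,"ax":0.0,"ay":0.0,"az":0.0},{"tx":0.4,"ty":0.0,"tz":0.0,"ax":0.0,"ay":0.0,"az":0.0},{"tx":0.52,"ty":0.0,"tz":0.0,"ax":0.0,"ay":0.0,"az":0.0}]'
python3 -m crank '[{"tx":0.12,"ty":0.0,"tz":0.0,"ax":0.0,"ay":0.0,"az":0.0},{"tx":0.24,"ty":0.0,"tz":0.0,"ax":0.0,"ay":0.0,"az":0.0},{"tx":0.36,"ty":0.0,"tz":0.0,"ax":0.0,"ay":0.0,"az":0.0},{"tx":0.48,"ty":0.0,"tz":0.0,"ax":0.0,"ay":0.0,"az":0.0},{"tx":0.54,"ty":0.0,"tz":0.0,"ax":0.0,"ay":0.0,"az":0.0},{"tx":0.54,"ty":0.0,"tz":0.0,"ax":0.0,"ay":0.0,"az":0.0}]'
python3 - <<'E'
from h import *
q=tr+.072*ut; q[2]=.031+.10-.019; print(q); rel(q,pose(yt))
E
```

```text
time_s: 5.08
tcp_pos: [0.5366, -0.0103, 0.0863]
tool_rot: [-2.063, -2.172, -0.198]
ft_force: [1.1, 0.7, -0.4]
width: 0.149
grasp_force: 58.5
time_s: 5.82
tcp_pos: [0.5302, 0.1209, 0.1119]
tool_rot: [-2.062, -2.174, -0.198]
ft_force: [-0.4, 0.5, -0.3]
width: 0.148
grasp_force: 58.5
[0.54861259 0.3273422  0.112     ]
t [0.8056 0.1172 0.1559] a [ 0.0011 -0.0609 -0.0101]
```

```bash
python3 -m crank '[{"tx":0.15,"ty":0.02,"tz":0.03,"ax":0.0,"ay":-0.012,"az":-0.002},{"tx":0.3,"ty":0.04,"tz":0.06,"ax":0.0,"ay":-0.024,"az":-0.004},{"tx":0.45,"ty":0.065,"tz":0.09,"ax":0.0,"ay":-0.036,"az":-0.006},{"tx":0.6,"ty":0.09,"tz":0.12,"ax":0.0,"ay":-0.048,"az":-0.008},{"tx":0.74,"ty":0.11,"tz":0.145,"ax":0.001,"ay":-0.058,"az":-0.01},{"tx":0.806,"ty":0.117,"tz":0.156,"ax":0.001,"ay":-0.061,"az":-0.01},{"tx":0.806,"ty":0.117,"tz":0.156,"ax":0.001,"ay":-0.061,"az":-0.01},{"tx":0.806,"ty":0.117,"tz":0.156,"ax":0.001,"ay":-0.061,"az":-0.01}]'
python3 - <<'E'
from h import *
import cv2
f=eyes.grab_frame("top")[140:280,95:275]; cv2.imwrite("pics/t3.png",cv2.resize(f[:,:,::-1],(720,560),interpolation=cv2.INTER_CUBIC))
f=eyes.grab_frame("scene")[150:360,60:340]; cv2.imwrite("pics/s3.png",cv2.resize(f[:,:,::-1],(800,600),interpolation=cv2.INTER_CUBIC))
E
```

```text
time_s: 6.82
tcp_pos: [0.5495, 0.3243, 0.1115]
tool_rot: [2.131, 2.308, -0.003]
ft_force: [0.2, 0.0, -2.0]
width: 0.147
grasp_force: 58.5
```

View pics/t3.png

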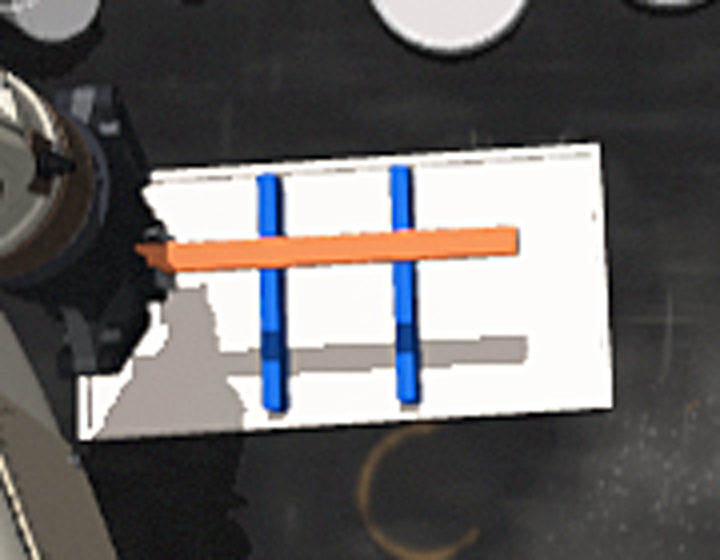

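View pics/s3.png

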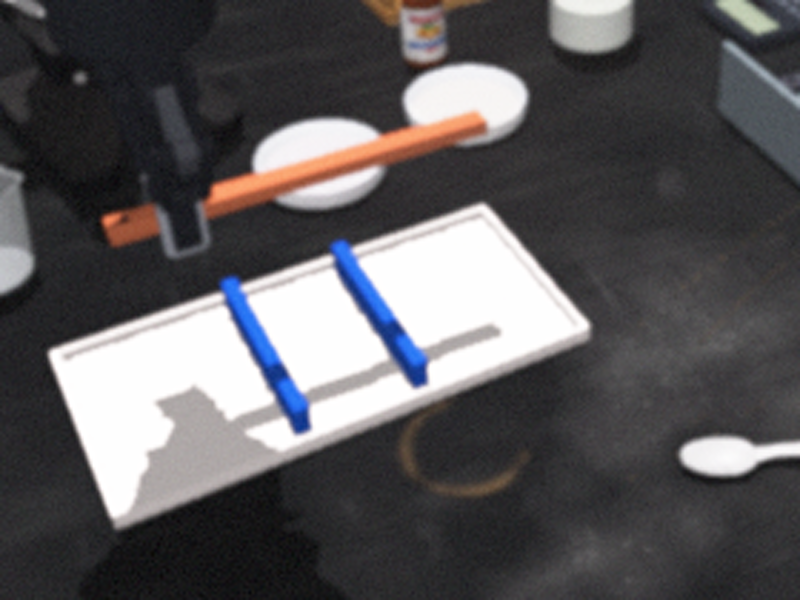

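The bar is held above the tray, aligned with it, with its inner end at (518,240) in the top crop. The ribs are clear below.

```bash
python3 - <<'E'
from h import *
e=px("top",(np.array([(518,240.5),(180,256)])+.5)/4-.5+[95,140],.1355)
c=e[0]+.105*ut; print(e, "centre",c, "err",c-tr, np.degrees(np.arctan2(*(e[1]-e[0])[:2])))
s=(np.array([(486,123)])+.5)/(800/280)-.5+[60,150]
for z in (.12,.13,.14): print(z,px("scene",s,z))
s=env.observe(); p=np.array(s["tcp_pos"])-[ (c-tr)[0],(c-tr)[1],0]; p[2]=.012; rel(p,pose(yt))
E
```

```text
[[0.5614633  0.14645851 0.1355    ]
 [0.55084014 0.30362173 0.1355    ]] centre [0.55258582 0.25108255 0.1355    ] err [-0.00211418 -0.00451745  0.1045    ] -3.8669192366018335
0.12 [[0.57316288 0.14477429 0.12      ]]
0.13 [[0.55901515 0.14997758 0.13      ]]
0.14 [[0.54486743 0.15518086 0.14      ]]
t [0.0176 0.0101 0.3995] a [-0.0002  0.0002 -0.0017]
```

```bash
python3 -m crank '[{"tx":0.018,"ty":0.01,"tz":0.12,"ax":0.0,"ay":0.0,"az":-0.004},{"tx":0.018,"ty":0.01,"tz":0.24,"ax":0.0,"ay":0.0,"az":-0.004},{"tx":0.018,"ty":0.01,"tz":0.32,"ax":0.0,"ay":0.0,"az":-0.004},{"tx":0.018,"ty":0.01,"tz":0.36,"ax":0.0,"ay":0.0,"az":-0.004},{"tx":0.018,"ty":0.01,"tz":0.38,"ax":0.0,"ay":0.0,"az":-0.004},{"tx":0.018,"ty":0.01,"tz":0.388,"ax":0.0,"ay":0.0,"az":-0.004},{"tx":0.018,"ty":0.01,"tz":0.392,"ax":0.0,"ay":0.0,"az":-0.004},{"tx":0.018,"ty":0.01,"tz":0.392,"ax":0.0,"ay":0.0,"az":-0.004}]'
```

```text
time_s: 7.92
tcp_pos: [0.552, 0.3311, 0.0145]
tool_rot: [2.114, 2.324, 0.001]
ft_force: [0.1, -0.4, -1.4]
width: 0.149
grasp_force: 58.5
```

```bash
python3 -m crank '[{"tx":0.0,"ty":0.0,"tz":0.004,"ax":0.0,"ay":0.0,"az":0.0},{"tx":0.0,"ty":0.0,"tz":0.006,"ax":0.0,"ay":0.0,"az":0.0},{"tx":0.0,"ty":0.0,"tz":0.006,"ax":0.0,"ay":0.0,"az":0.0}]'
```

```text
time_s: 8.3
tcp_pos: [0.552, 0.3312, 0.0131]
tool_rot: [2.114, 2.324, 0.001]
ft_force: [-1.1, -0.4, 2.5]
width: 0.147
grasp_force: 59.0
```

```bash
python3 -m crank '[{"tx":0.0,"ty":0.0,"tz":0.0,"ax":0.0,"ay":0.0,"az":0.0},{"tx":0.0,"ty":0.0,"tz":0.0,"ax":0.0,"ay":0.0,"az":0.0},{"tx":0.0,"ty":0.0,"tz":0.0,"ax":0.0,"ay":0.0,"az":0.0},{"tx":0.0,"ty":0.0,"tz":0.0,"ax":0.0,"ay":0.0,"az":0.0},{"tx":0.0,"ty":0.0,"tz":0.0,"ax":0.0,"ay":0.0,"az":0.0}]' -0.2
python3 -m crank '[{"tx":0.0,"ty":0.0,"tz":-0.05,"ax":0.0,"ay":0.0,"az":0.0},{"tx":0.0,"ty":0.0,"tz":-0.15,"ax":0.0,"ay":0.0,"az":0.0},{"tx":0.0,"ty":0.0,"tz":-0.35,"ax":0.0,"ay":0.0,"az":0.0},{"tx":0.0,"ty":0.0,"tz":-0.55,"ax":0.0,"ay":0.0,"az":0.0},{"tx":0.3,"ty":0.0,"tz":-0.6,"ax":0.0,"ay":0.0,"az":0.0},{"tx":0.3,"ty":0.0,"tz":-0.6,"ax":0.0,"ay":0.0,"az":0.0},{"tx":0.3,"ty":0.0,"tz":-0.6,"ax":0.0,"ay":0.0,"az":0.0}]'
python3 - <<'E'
from h import *
import cv2
f=eyes.grab_frame("top")[120:300,95:475]; cv2.imwrite("pics/t4.png",cv2.resize(f[:,:,::-1],(798,378),interpolation=cv2.INTER_CUBIC))
f=eyes.grab_frame("scene"); cv2.imwrite("pics/s4.png",cv2.resize(f[140:350,60:340,::-1],(800,600),interpolation=cv2.INTER_CUBIC))
E
```

```text
time_s: 8.93
tcp_pos: [0.5516, 0.3309, 0.0123]
tool_rot: [-2.114, -2.324, 0.0]
ft_force: [-0.4, -0.1, 0.6]
width: 0.598
grasp_force: 0.0
time_s: 9.8
tcp_pos: [0.5441, 0.4063, 0.1625]
tool_rot: [2.112, 2.326, -0.0]
ft_force: [-0.4, 0.3, -0.0]
width: 0.599
grasp_force: 0.0
```

View pics/t4.png

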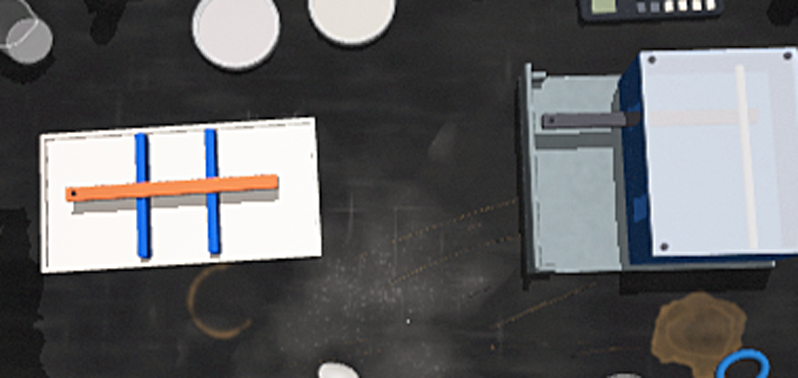

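View pics/s4.png

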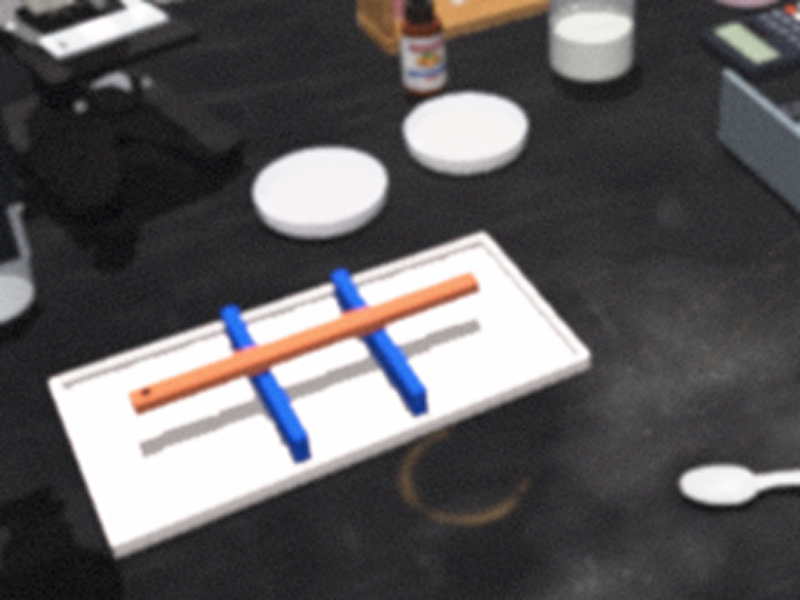

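Both pictures show the copper bar lying flat across both blue ribs, with ends at about (66,195) and (278,182) in the top crop, centred to within about 5 mm. The grey bar is still in its slot at (545–625,121), and the gripper is clear of everything.

```bash
python3 -c "
from workcell import workorder; print(workorder.job_done())"
```

```text
the job is handed in; nothing more can be done
None
```

The copper bar lies lengthwise across both tray ribs, centred to within about 5 mm; the grey bar is still in its slot, and the job was handed in at about 10 s of the 45 s limit.

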